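Follow the carved owl round on a coasting turntable

TASK

Look the carved owl over while it rides the carving turntable: give the turntable's steel peg a push, either way round, so that the top coasts freely at a moderate pace (about one turn in four seconds, never faster than one in two and a half), then at once bring the gripper over the owl and travel round with it, fingertips just above its head, until the turntable has come to rest by itself. Do not touch or upset the owl, do not touch the turntable while following, and leave the other things on the table alone; finish still above the owl.

Things in the scene. Friction and masses are not known exactly. Their poses are not given: they have to be found in the camera images.
- stand: carving turntable, fixed to the table: dark round foot 170 mm across, short column, and a free-running round top 240 mm across and 20 mm thick. Origin on the turning axis at table height, z up. The round top's upper face is flat, 65 mm above the origin.
- platter (a joint): angle of the round top about the vertical axis (rad), anticlockwise from above positive, turns without end; at 0 the peg is on the stand's +x axis. Nominal: mass 1.8 kg, inertia 0.013 kg m2, friction 0.0014 N m plus 0.00005 N m s/rad. Left alone at 1.5 rad/s it coasts about 15 s (12 to 18), slowing by about 0.1 rad/s each second.
- peg_top (a point): top centre of the upright steel push peg, 14 mm across, standing 50 mm above the round top (its top is 115 mm above the table) 100 mm from the turning axis; it turns with the round top.
- owl: carved wooden owl standing loose on the round top, 70 to 90 mm from the turning axis, roughly on the far side of the axis from the peg: square foot 46 mm wide, rounded body up to 42 mm across, 80 mm tall, nominal 0.12 kg. Origin at the centre of its underside, z up. It rides along with the top by friction and slides or tips if jerked or struck.
- owl_top (a point): top of the owl's head, on its upright axis, 80 mm above its underside (145 mm above the table). While following, the TCP should stay within 25 mm of it horizontally and 25 to 110 mm above it (60 mm above leaves 40 mm below the fingertips).
- gouge_a: carving gouge with a wooden handle lying on the table, about 180 mm long, 26 mm thick; leave it alone.
- gouge_b: a second such gouge; leave it alone.
- tumbler: red drinking bottle 72 mm across, 190 mm tall, standing on the table; origin at its underside; leave it alone.
- board: plywood practice board 200 x 160 x 10 mm lying on the table; leave it alone.

How it is judged:
By the outcome, as a careful person would: the job done as asked, in the order asked, and still so for the second after the job is handed in, with the robot touching nothing.
It also fails if it takes over 72 s, if anything falls off the work surface, if the arm or the gripper's body presses on something with over 40 N, if the wrist force passes 120 N, or if a joint passes its speed limit or range.

ROBOT

A 7-joint arm with a two-finger parallel gripper is mounted at the origin on the work surface. World frame = base frame: x ahead of the robot, y to its left, z up, the work surface at z = 0. Lengths are in m, angles in rad, forces in N, time in s.
With the tool pointing down it reaches from about 0.425 to 0.875 m from the base axis. Payload 4.7 kg.
Tool frame: the origin (TCP) lies between the finger pads, 19 mm behind the fingertips; this is the grasp point; z points along the fingers, y is the line along which they close (so a half turn about z gives the same grasp; the last joint's range is limited). The gripper opens to 87 mm and grips with 3 to 60 N. Pads are 19 mm wide; open, the fingers measure 117 mm over their backs; the gripper's body (75 mm by 190 mm) begins 51 mm behind the grasp point.
Start: joints at [1.362, 0.321, -0.07, 1.45, 0.023, 1.371, -0.057], TCP at [0.144, -0.634, 0.241] pointing down, gripper open.
Joint ranges: [-2.86, 2.86], [-0.3, 2.09], [-1.38, 1.24], [0.06, 2.45], [-1.56, 4.7], [0.09, 2.05], [-2.69, 2.69]. Speed limits (rad/s): [2.57, 2.57, 3.14, 3.14, 3.14, 3.14, 3.14].

INTERFACE

Orientations are given as a rotation vector (axis times angle).
In Python, from bench import ctrl gives the robot as it stands. The module is installed in compiled form; this text tells all that it offers.
- The arm moves only by the shell command python3 -m inch 'ROWS' [FORCE]. ROWS is JSON, a list of rows, each an object with "slide": the shift along the tool's x, y, z scaled (see below), a list of three; "angular": the turn, a rotation vector about the tool's x, y, z scaled (see below), a list of three; "claw": the opening, from -1 (shut) to 1 (fully open). In form: [{"slide": [tx, ty, tz], "angular": [rx, ry, rz], "claw": claw}, ...]. A call has 1 to 10 rows; each row is the pose to reach, as a shift and turn from the pose commanded when the call began, along the tool's axes at that moment; what a row does not reach only later rows make up. The controller multiplies each number of a shift by 0.25 m and each number of a turn by 30 degrees. A row lasts 1/10 s, in which the tool goes at most 50 mm and 8.59 degrees, less where a joint would pass 70% of its speed; a pose out of reach is approached as far as the arm can. A call with a number of a shift or a turn outside -1 to 1 is refused whole. A call with a gripper value outside its range is refused whole. The fingers move at their own pace and stop on an object; FORCE is the grip in N (left out, the last holds). Time passes only in rows, so rows that repeat a pose let the fingers close. It gives the time, the measured TCP pose, the force, the opening and the grip force at its end, in the units of the state.
- ctrl.get_state(): the state, without advancing time (a new reading comes with each control period).
- ctrl.get_image(name): name is "scene" or "top" or "wrist"; returns a dict with "color" (384x512x3 uint8, red, green, blue), "depth" (384x512 float32, m along the optical axis (not along the pixel's ray), 0 where there is no reading), "camera_matrix" (3x3 intrinsics, pixels), "extrinsics" (4x4, takes a point from camera to world coordinates); the wrist camera has in their place "tool_from_camera" (4x4, takes a point from camera to tool coordinates, whose origin is the TCP and whose axes are the flange's). Camera axes: x right, y up, looking along -z (the intrinsics and any distortion apply to the point x, -y, -z); pixel columns grow to the right and rows downward; lengths in m; the calibration is good to about 2 mm. The wrist camera is an equidistant fisheye: a pixel r from the principal point sees the ray r / f radians off the axis. A picture is of the moment at which its call begins: read the wrist's pose just before it.
- ctrl.close_job(): hands the job in; it is judged then, once.
Trained networks look in the newest picture that a camera, given by its name, has taken for a name from the list of things; names that differ only in an ending like _2 or _b are one class to them, and where a whole thing is asked for, a point or a joint stands for the part that bears it (a point fixed in the world has none). Each returns a list of dicts, best first, with "confidence" (0 to 1); they miss things now and then, are a little off and sometimes report something else, mostly with a low value. They report only what shows in the picture. A call takes as long as a camera call.
- ctrl.find_in(query, camera): "bbox" ([centre column, centre row, width, height] in pixels, round what is visible of it).
- ctrl.outline_of(query, camera): "mask" (384x512 bool, what is visible of it) and "bbox" ([centre column, centre row, width, height] in pixels, round what is visible of it).
The state is a dict: "time": time; "joint_positions": joint angles; "qd": joint speeds; "joint_torque": joint torques, N m; "position": TCP position; "tool_rot": TCP orientation; "ft_force": force on the tool from outside, world axes, zero at the start; "torque": the same for the moment, N m; "grip_width": opening from 0.0 (shut) to 1.0 (fully open); "grip_force": force on a finger pad.
Only numpy, scipy, OpenCV 4.12 (cv2) and the standard library are available. Lean on these libraries where they do the work, as an engineer would, in place of code of your own. Each camera call takes 0.05 s, during which the arm holds its last target. There are 200 camera calls.

## Working session

There is one attempt and no reset: what is moved stays moved. The work goes in short steps, Python scripts to look and compute and a shell command to move; the robot and the scene stay as the last step left them, time stands still between calls to the robot, and variables do not carry over. Pictures are saved under pics/ and viewed, at most 10 in all, crops included, and the job is handed in when it is done.

```bash
ls; mkdir -p pics
cat > h.py <<'E'
import numpy as np,cv2
from bench import ctrl
def world(im,u,v,d=None,z=None):
    K=im["camera_matrix"];E=np.array(im["extrinsics"])
    r=np.array([(u-K[0][2])/K[0][0],-(v-K[1][2])/K[1][1],-1.0])
    R=E[:3,:3];t=E[:3,3]
    if d is None:
        w=R@r; d=(z-t[2])/w[2]
    return R@(r*d)+t
def cloud(im,mask=None):
    d=im["depth"];m=d>0
    if mask is not None:m&=mask
    v,u=np.nonzero(m);dd=d[v,u];K=np.array(im["camera_matrix"]);E=np.array(im["extrinsics"])
    p=np.stack([(u-K[0,2])/K[0,0]*dd,-(v-K[1,2])/K[1,1]*dd,-dd],1)
    return p@E[:3,:3].T+E[:3,3]
E
python3 - <<'E'
from h import *
s=ctrl.get_state();print(s["time"],s["position"],s["tool_rot"],s["grip_width"])
for c in ["scene","top"]:
    im=ctrl.get_image(c);cv2.imwrite(f"pics/{c}0.png",im["color"][:,:,::-1])
    print(c,np.round(im["extrinsics"],2).tolist())
    for q in ["stand","platter","peg_top","owl","owl_top","tumbler","board","gouge_a"]:
        for r in ctrl.outline_of(q,c)[:2]:
            p=cloud(im,r["mask"])
            if len(p): print(c,q,round(r["confidence"],2),np.round(r["bbox"]),np.round(np.median(p,0),3),np.round(p.min(0),3),np.round(p.max(0),3))
E
```

```text
pics
0.0 [ 0.1434472  -0.63343039  0.24017255] [-3.12025146e+00 -3.49042073e-01  5.32696880e-04] 1.000822743716647
scene [[-0.89, -0.38, 0.24, 0.8], [0.45, -0.76, 0.46, 0.47], [0.01, 0.52, 0.85, 1.0], [0.0, 0.0, 0.0, 1.0]]
scene stand 0.66 [229. 118.  68.  49.] [ 0.444 -0.425  0.01 ] [ 0.313 -0.54  -0.003] [ 0.557 -0.322  0.018]
scene stand 0.56 [246. 221.  85.  79.] [0.582 0.017 0.065] [ 0.453 -0.117 -0.004] [0.705 0.134 0.137]
scene platter 0.57 [245. 220.  84.  78.] [0.582 0.016 0.065] [ 0.467 -0.117 -0.004] [0.704 0.134 0.131]
scene peg_top 0.88 [244. 222.  83.  76.] [0.582 0.016 0.065] [ 0.445 -0.117  0.001] [0.705 0.134 0.131]
scene owl 0.88 [241. 241.  20.  26.] [0.635 0.096 0.112] [0.607 0.061 0.065] [0.654 0.11  0.144]
scene owl_top 0.65 [244. 245.  20.  26.] [0.635 0.095 0.112] [0.598 0.037 0.063] [0.654 0.11  0.144]
scene owl_top 0.37 [228. 117.  65.  48.] [ 0.442 -0.427  0.01 ] [ 0.32  -0.541 -0.001] [ 0.558 -0.322  0.018]
scene tumbler 0.88 [179. 112.  29.  48.] [ 0.621 -0.421  0.102] [ 0.557 -0.677 -0.006] [ 0.652 -0.403  0.194]
scene board 0.75 [227. 117.  63.  50.] [ 
[... 894 characters left out ...]
61 [227. 154.  14.  14.] [0.625 0.076 0.125] [0.609 0.056 0.062] [0.653 0.104 0.148]
top tumbler 0.85 [381. 159.  34.  21.] [ 0.612 -0.429  0.127] [ 0.582 -0.527 -0.003] [ 0.655 -0.407  0.196]
top tumbler 0.23 [226. 154.  11.  14.] [0.626 0.083 0.135] [0.61  0.064 0.076] [0.645 0.104 0.148]
top board 0.77 [372. 213.  65.  70.] [ 0.44  -0.434  0.01 ] [ 0.319 -0.549 -0.007] [ 0.561 -0.322  0.021]
top board 0.7 [135. 158.  20.  46.] [0.648 0.41  0.019] [ 0.553  0.366 -0.007] [0.713 0.45  0.032]
top gouge_a 0.72 [129. 200.   7.  48.] [0.499 0.421 0.019] [ 0.396  0.41  -0.006] [0.566 0.443 0.035]
top gouge_a 0.72 [137. 154.  19.  45.] [0.648 0.411 0.019] [ 0.556  0.371 -0.007] [0.713 0.444 0.032]
```

```bash
cat >> h.py <<'E'
from scipy.optimize import least_squares
def fitc(p,r=None,c0=None):
    c0=p.mean(0) if c0 is None else c0
    f=lambda x:np.hypot(p[:,0]-x[0],p[:,1]-x[1])-(x[2] if r is None else r)
    s=least_squares(f,[*c0[:2],0.1] if r is None else c0[:2],loss="soft_l1",f_scale=.003);return s.x
E
python3 - <<'E'
from h import *
for c in ["scene","top"]:
    im=ctrl.get_image(c);col=im["color"]
    P=cloud(im);m=(np.hypot(P[:,0]-.583,P[:,1]-.013)<.15)&(P[:,2]>.058)&(P[:,2]<.073)
    top=P[m];h=cv2.minEnclosingCircle(top[:,:2].astype(np.float32));print(c,"disc",h)
    a=np.arctan2(top[:,1]-.013,top[:,0]-.583);r=np.hypot(top[:,1]-.013,top[:,0]-.583)
    b=((a+np.pi)/(2*np.pi)*40).astype(int)
    rim=np.array([top[b==k][np.argmax(r[b==k])] for k in range(40) if (b==k).any()]);print(fitc(rim),fitc(rim,.12))
    N=P[(np.hypot(P[:,0]-.583,P[:,1]-.013)<.14)&(P[:,2]>.08)]
    print(np.round(N[np.argsort(N[:,0])],3).tolist() if len(N)<60 else len(N))
    o=N[N[:,1]>.013];print("owl",o.min(0),o.max(0),o[o[:,2]>.135].mean(0)); q=N[N[:,1]<=.013]; print("peg",len(q),q[:20].round(3).tolist(), q[q[:,2]>.105].mean(0))
    x=cv2.resize(col[110:290,160:330] if c=="scene" else col[110:230,190:310],None,fx=3.3 if c=="scene" else 4.5,fy=3.3 if c=="scene" else 4.5,interpolation=2);cv2.imwrite(f"pics/{c}1.png",x[:,:,::-1])
s=ctrl.get_state();from scipy.spatial.transform import Rotation as R;print(R.from_rotvec(s["tool_rot"]).as_matrix().round(4))
E
```

```text
scene disc ((0.5850894451141357, 0.01519786287099123), 0.1206144317984581)
[0.58563822 0.01511856 0.11933096] [0.58564581 0.01512087]
304
owl [0.60843601 0.06446458 0.08002606] [0.65238224 0.10917706 0.14345739] [0.63127468 0.08672513 0.13906904]
peg 38 [[0.508, -0.056, 0.114], [0.505, -0.055, 0.114], [0.512, -0.055, 0.113], [0.511, -0.051, 0.117], [0.508, -0.05, 0.116], [0.503, -0.052, 0.111], [0.514, -0.05, 0.115], [0.511, -0.049, 0.114], [0.51, -0.046, 0.117], [0.506, -0.047, 0.114], [0.516, -0.047, 0.115], [0.513, -0.047, 0.114], [0.51, -0.046, 0.112], [0.508, -0.044, 0.114], [0.516, -0.047, 0.11], [0.513, -0.047, 0.109], [0.511, -0.044, 0.111], [0.507, -0.045, 0.106], [0.516, -0.047, 0.105], [0.514, -0.045, 0.106]] [ 0.51028964 -0.04862899  0.11270559]
top disc ((0.5879079103469849, 0.012691319920122623), 0.12004642188549042)
[0.5873018  0.01259984 0.11905114] [0.58737338 0.01261087]
159
owl [0.61054682 0.06101994 0.08054476] [0.65234512 0.10464857 0.14929728] [0.63156523 0.08334771 0.14039608]
peg 14 [[0.515, -0.049, 0.115], [0.515, -0.052, 0.121], [0.515, -0.056, 0.115], [0.512, -0.046, 0.116], [0.512, -0.049, 0.118], [0.512, -0.052, 0.113], [0.512, -0.056, 0.111], [0.509, -0.046, 0.112], [0.509, -0.049, 0.115], [0.509, -0.052, 0.117], [0.509, -0.056, 0.116], [0.505, -0.049, 0.118], [0.506, -0.053, 0.108], [0.505, -0.056, 0.113]] [ 0.51036153 -0.05139729  0.11496678]
[[ 9.753e-01  2.210e-01  0.000e+00]
 [ 2.210e-01 -9.753e-01 -1.000e-04]
 [-0.000e+00  1.000e-04 -1.000e+00]]
```

View pics/scene0.png

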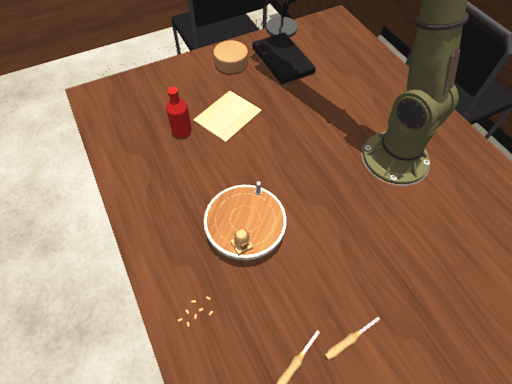

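View pics/top1.png

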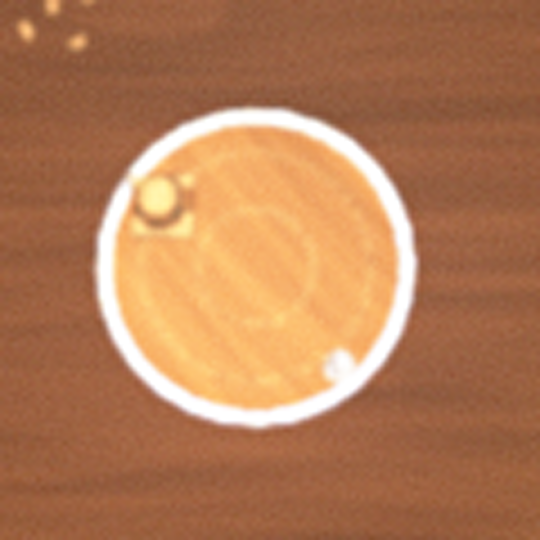

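```bash
python3 -m inch '[{"slide":[0.96,-0.92,0],"angular":[0,0,0],"claw":-1},{"slide":[0.96,-0.92,0],"angular":[0,0,0],"claw":-1},{"slide":[0.96,-0.92,0],"angular":[0,0,0],"claw":-1},{"slide":[0.96,-0.92,0],"angular":[0,0,0],"claw":-1},{"slide":[0.96,-0.92,0],"angular":[0,0,0],"claw":-1},{"slide":[0.96,-0.92,0],"angular":[0,0,0],"claw":-1},{"slide":[0.96,-0.92,0],"angular":[0,0,0],"claw":-1},{"slide":[0.96,-0.92,0],"angular":[0,0,0],"claw":-1}]'
cat >> h.py <<'E'
from scipy.spatial.transform import Rotation as Ro
C=np.array([.5865,.0135])
def to_tool(p):
    s=ctrl.get_state();return Ro.from_rotvec(s["tool_rot"]).as_matrix().T@(np.array(p)-s["position"])/.25
E
python3 - <<'E'
from h import *
s=ctrl.get_state();print(s["position"],s["tool_rot"],to_tool([.5103,-.0756,.24]))
E
```

```text
time: 1.8
position: [0.3305, -0.352, 0.2419]
tool_rot: [3.12, 0.363, 0.002]
ft_force: [-0.3, 0.4, -0.3]
grip_width: 0.355
grip_force: 0.0
[ 0.33049044 -0.35197331  0.24189268] [3.12040918e+00 3.63281540e-01 2.37852782e-03] [ 0.9539532  -0.91069927  0.00873759]
```

```bash
python3 -m inch '[{"slide":[0.96,-0.93,0],"angular":[0,0,0],"claw":-1},{"slide":[0.96,-0.93,0],"angular":[0,0,0],"claw":-1},{"slide":[0.96,-0.93,0],"angular":[0,0,0],"claw":-1},{"slide":[0.96,-0.93,0],"angular":[0,0,0],"claw":-1},{"slide":[0.96,-0.93,0],"angular":[0,0,0],"claw":-1},{"slide":[0.96,-0.93,0],"angular":[0,0,0],"claw":-1},{"slide":[0.96,-0.93,0],"angular":[0,0,0],"claw":-1},{"slide":[0.96,-0.93,0],"angular":[0,0,0],"claw":-1},{"slide":[0.96,-0.93,0],"angular":[0,0,0],"claw":-1}]'
python3 - <<'E'
from h import *
im=ctrl.get_image("wrist");cv2.imwrite("pics/w1.png",im["color"][:,:,::-1])
im=ctrl.get_image("scene");P=cloud(im)
s=ctrl.get_state();print(s["time"],s["position"],s["tool_rot"],s["grip_width"],to_tool([.5103,-.0756,.107]))
print((cloud(im)[:,2]>.1).sum())
E
```

```text
time: 2.7
position: [0.5096, -0.0772, 0.2411]
tool_rot: [3.122, 0.351, -0.001]
ft_force: [-0.8, -1.0, -0.3]
grip_width: 0.009
grip_force: 0.0
2.8 [ 0.50901172 -0.07893789  0.24103959] [ 3.12182968e+00  3.44756982e-01 -1.17035333e-03] 0.007610882505879979 [ 0.00838565 -0.01227931  0.53614316]
18195
```

View pics/w1.png

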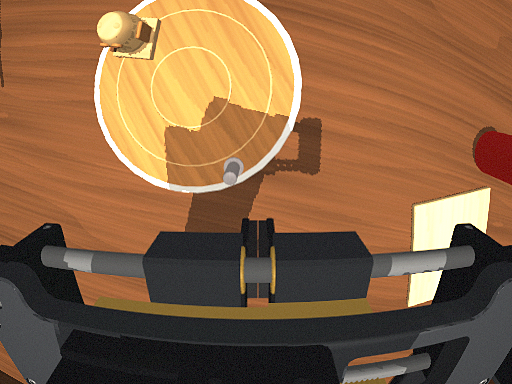

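```bash
python3 -m inch '[{"slide":[0.01,0,0.15],"angular":[0,0,0],"claw":-1},{"slide":[0.01,0,0.3],"angular":[0,0,0],"claw":-1},{"slide":[0.01,0,0.45],"angular":[0,0,0],"claw":-1},{"slide":[0.01,0,0.53],"angular":[0,0,0],"claw":-1},{"slide":[0.01,0,0.53],"angular":[0,0,0],"claw":-1},{"slide":[0.01,0,0.53],"angular":[0,0,0],"claw":-1}]'
cat > look.py <<'E'
from h import *
s=ctrl.get_state();im=ctrl.get_image("wrist");cv2.imwrite("pics/w2.png",im["color"][:,:,::-1])
print(s["time"],s["position"],s["tool_rot"])
K=np.array(im["camera_matrix"]);T=np.array(im["tool_from_camera"]);d=im["depth"];v,u=np.nonzero(d>0);z=d[v,u]
x=(u-K[0,2])/K[0,0];y=(v-K[1,2])/K[1,1];th=np.hypot(x,y);k=np.tan(th)/np.maximum(th,1e-9)
ok=th<1.3
p=np.stack([x*k*z,-y*k*z,-z],1)[ok]@T[:3,:3].T+T[:3,3]
tip=p[(np.abs(p[:,0])<.03)&(np.abs(p[:,1])<.06)&(p[:,2]>-.015)&(p[:,2]<.025)]
print("pts near fingers, tool frame (mm)")
for a in np.unique((tip*1000).round(0)//3*3,axis=0)[:0]: print(a)
h,xe,ye=np.histogram2d(tip[:,1],tip[:,0],bins=[np.arange(-.06,.061,.004),np.arange(-.03,.031,.004)])
for i in range(len(h)): print(round(xe[i],3),h[i].astype(int).tolist())
E
python3 look.py
```

```text
time: 3.4
position: [0.5119, -0.0777, 0.1093]
tool_rot: [3.122, 0.346, 0.0]
ft_force: [0.3, 0.5, 0.4]
grip_width: 0.004
grip_force: 0.0
3.4 [ 0.51193213 -0.07771228  0.10925116] [3.12203899e+00 3.45692918e-01 9.80111443e-05]
pts near fingers, tool frame (mm)
-0.06 [0, 0, 0, 0, 0, 0, 0, 0, 0, 0, 0, 0, 0, 0, 0]
-0.056 [0, 0, 0, 0, 0, 0, 0, 0, 0, 0, 0, 0, 0, 0, 0]
-0.052 [0, 0, 0, 0, 0, 0, 0, 0, 0, 0, 0, 0, 0, 0, 0]
-0.048 [0, 0, 0, 0, 0, 0, 0, 0, 0, 0, 0, 0, 0, 0, 0]
-0.044 [0, 0, 0, 0, 0, 0, 0, 0, 0, 0, 0, 0, 0, 0, 0]
-0.04 [0, 0, 0, 0, 0, 0, 0, 0, 0, 0, 0, 0, 0, 0, 0]
-0.036 [0, 0, 0, 0, 0, 0, 0, 0, 0, 24, 2, 0, 0, 0, 0]
-0.032 [0, 0, 0, 0, 0, 0, 0, 0, 0, 1, 91, 0, 0, 0, 0]
-0.028 [0, 0, 0, 0, 0, 0, 0, 0, 0, 5, 121, 0, 0, 0, 0]
-0.024 [0, 0, 0, 0, 0, 0, 0, 0, 10, 70, 7, 0, 0, 0, 0]
-0.02 [0, 0, 0, 0, 0, 0, 0, 0, 0, 0, 0, 0, 0, 0, 0]
-0.016 [0, 0, 0, 0, 0, 0, 0, 0, 0, 0, 0, 0, 0, 0, 0]
-0.012 [0, 0, 0, 0, 0, 0, 0, 0, 0, 0, 43, 0, 0, 0, 0]
-0.008 [0, 0, 0, 0, 0, 0, 0, 0, 0, 0, 213, 0, 0, 0, 0]
-0.004 [0, 0, 0, 0, 0, 0, 0, 0, 4, 21, 190, 0, 0, 0, 0]
0.0 [0, 0, 0, 0, 0, 0, 0, 0, 0, 6, 199, 0, 0, 0, 0]
0.004 [0, 0, 0, 0, 0, 0, 0, 0, 0, 1, 191, 0, 0, 0, 0]
0.008 [0, 0, 0, 0, 0, 0, 0, 0, 0, 0, 22, 0, 0, 0, 0]
0.012 [0, 0, 0, 0, 0, 0, 0, 0, 0, 0, 0, 0, 0, 0, 0]
0.016 [0, 0, 0, 0, 0, 0, 0, 0, 0, 0, 0, 0, 0, 0, 0]
0.02 [0, 0, 0, 0, 0, 0, 0, 0, 0, 0, 0, 0, 0, 0, 0]
0.024 [0, 0, 0, 0, 0, 0, 0, 0, 0, 0, 0, 0, 0, 0, 0]
0.028 [0, 0, 0, 0, 0, 0, 0, 0, 0, 0, 0, 0, 0, 0, 0]
0.032 [0, 0, 0, 0, 0, 0, 0, 0, 0, 0, 0, 0, 0, 0, 0]
0.036 [0, 0, 0, 0, 0, 0, 0, 0, 0, 0, 0, 0, 0, 0, 0]
0.04 [0, 0, 0, 0, 0, 0, 0, 0, 0, 0, 0, 0, 0, 0, 0]
0.044 [0, 0, 0, 0, 0, 0, 0, 0, 0, 0, 0, 0, 0, 0, 0]
0.048 [0, 0, 0, 0, 0, 0, 0, 0, 0, 0, 0, 0, 0, 0, 0]
0.052 [0, 0, 0, 0, 0, 0, 0, 0, 0, 0, 0, 0, 0, 0, 0]
0.056 [0, 0, 0, 0, 0, 0, 0, 0, 0, 0, 0, 0, 0, 0, 0]
```

View pics/w2.png

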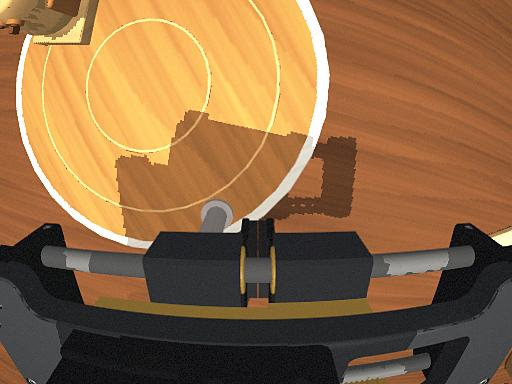

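```bash
cat >> look.py <<'E'
U=u[ok];V=v[ok]
for a,b in [(195,265),(195,240),(160,290),(217,212),(210,228),(258,245),(235,265)]:
    m=(abs(U-a)<2)&(abs(V-b)<2);print(a,b,np.median(p[m],0).round(3))
E
python3 look.py|tail -7
```

```text
195 265 [ 0.038 -0.018 -0.074]
195 240 [ 0.039 -0.02  -0.061]
160 290 [ 0.028 -0.029 -0.074]
217 212 [ 0.011 -0.026  0.032]
210 228 [ 0.011 -0.027  0.008]
258 245 [ 0.008 -0.    -0.005]
235 265 [ 0.038 -0.007 -0.074]
```

```bash
cat > track.py <<'E'
import sys,json,os
from h import *
LEAD=.06;SEP=np.radians(197.9);A0=-.11
L=json.load(open("log.json")) if os.path.exists("log.json") else []
def model(p,t):
    th,w,a=p;T=abs(w)/max(a,.01);tt=np.minimum(t,T);return th+w*tt-np.sign(w)*.5*a*tt**2
def fit(L):
    t0=L[-1][0];t,th=np.array([l for l in L if l[0]>t0-7]).T
    w0=(th[-1]-th[0])/(t[-1]-t[0]) if len(t)>1 and t[-1]-t[0]>.3 else -1.5
    r=least_squares(lambda p:np.r_[(model(p,t-t[0])-th)/.03,(p[2]-.11)/.02,(p[1]+1.2)/1.5],[th[0],w0,.11])
    return r.x,t[0]
cams=sys.argv[1:] or ["scene"]
for c in cams:
    s0=ctrl.get_state();im=ctrl.get_image(c);t=s0["time"];tcp=np.array(s0["position"])
    P=cloud(im);d=P[:,:2]-C;r=np.hypot(*d.T);m=(r<.125)&(P[:,2]>.1)&(P[:,2]<.155)
    if tcp[2]<.18:m&=np.hypot(*(P[:,:2]-tcp[:2]).T)>.06
    P=P[m];d=d[m];r=r[m];an=np.arctan2(d[:,1],d[:,0])
    if len(L)==0:
        o=(P[:,2]>.125)&(r<.115)&(r>.05); pred=np.arctan2(d[o,1].mean(),d[o,0].mean())
    else: p,tb=fit(L);pred=model(p,t-tb)
    dw=lambda x:(x+np.pi)%(2*np.pi)-np.pi
    o=(np.abs(dw(an-pred))<.7)&(P[:,2]>.13)&(r<.12);g=(np.abs(dw(an-pred+SEP))<.6)&(r>.08)&(P[:,2]<.125)
    est=[]
    if o.sum()>8: q=d[o].mean(0);e=pred+dw(np.arctan2(q[1],q[0])-pred);est.append(e);print(c,"owl",o.sum(),q.round(4),"r",np.hypot(*q).round(4),"th",e.round(3))
    if g.sum()>4: q=d[g].mean(0);e=pred+dw(np.arctan2(q[1],q[0])+SEP-pred);est.append(e);print(c,"peg",g.sum(),"r",np.hypot(*q).round(4),"th",e.round(3))
    if est: L.append([t,float(np.mean(est))])
json.dump(L,open("log.json","w"))
p,tb=fit(L);s=ctrl.get_state();t=s["time"];R=Ro.from_rotvec(s["tool_rot"]).as_matrix();pos=np.array(s["position"])
th=lambda t:model(p,t-tb)
def owl(t):a=th(t);return np.array([*(C+.0845*np.array([np.cos(a),np.sin(a)])),.205])
print("t",t,"tcp",pos.round(4),"owl off now mm",((pos-owl(t))*1000).round(1),"w",round((th(t)-th(t-.1))/.1,3),"fit",p.round(3),"stop at",round(tb+abs(p[1])/p[2],1))
print([(R.T@(owl(t+.1*k+LEAD)-pos)/.25).round(3).tolist() for k in range(1,11)])
E
python3 -m inch '[{"slide":[0,-0.016,0],"angular":[0,0,0],"claw":-1},{"slide":[0,-0.032,0],"angular":[0,0,0],"claw":-1},{"slide":[0,-0.052,0],"angular":[0,0,0],"claw":-1},{"slide":[0,-0.08,0],"angular":[0,0,0],"claw":-1},{"slide":[0,-0.116,0],"angular":[0,0,0],"claw":-1},{"slide":[0,-0.164,0],"angular":[0,0,0],"claw":-1},{"slide":[0,-0.224,0],"angular":[0,0,0],"claw":-1},{"slide":[0,-0.288,0],"angular":[0,0,0],"claw":-1},{"slide":[0,-0.352,0],"angular":[0,0,0],"claw":-1},{"slide":[0,-0.34,-0.1],"angular":[0,0,0],"claw":-1}]'
python3 track.py top scene
```

```text
time: 4.5
position: [0.4899, 0.0109, 0.1314]
tool_rot: [-3.118, -0.358, 0.01]
ft_force: [0.2, 0.3, -0.0]
grip_width: 0.008
grip_force: 0.0
top owl 83 [ 0.0829 -0.0005] r 0.0829 th -0.007
scene owl 104 [ 0.0833 -0.0029] r 0.0834 th -0.034
t 4.6 tcp [0.4949 0.0083 0.1362] owl off now mm [-175.9    1.   -68.8] w -0.707 fit [-0.003 -0.713  0.11 ] stop at 11.0
[[0.673, 0.197, -0.272], [0.663, 0.217, -0.272], [0.652, 0.237, -0.272], [0.64, 0.256, -0.272], [0.627, 0.273, -0.272], [0.613, 0.289, -0.272], [0.598, 0.304, -0.272], [0.583, 0.318, -0.272], [0.567, 0.331, -0.272], [0.551, 0.343, -0.272]]
```

```bash
python3 -m inch '[{"slide":[0.04,0.03,-0.19],"angular":[0,0,0],"claw":-1},{"slide":[0.2,0.13,-0.28],"angular":[0,0,0],"claw":-1},{"slide":[0.37,0.25,-0.28],"angular":[0,0,0],"claw":-1},{"slide":[0.52,0.35,-0.28],"angular":[0,0,0],"claw":-1},{"slide":[0.48,0.375,-0.28],"angular":[0,0,0],"claw":-1},{"slide":[0.435,0.39,-0.28],"angular":[0,0,0],"claw":-1},{"slide":[0.385,0.4,-0.28],"angular":[0,0,0],"claw":-1},{"slide":[0.335,0.4,-0.28],"angular":[0,0,0],"claw":-1}]'
python3 track.py scene
```

```text
time: 5.4
position: [0.595, -0.072, 0.2046]
tool_rot: [3.12, 0.35, 0.001]
ft_force: [0.5, 0.9, 0.0]
grip_width: 0.002
grip_force: 0.0
t 5.45 tcp [ 0.5934 -0.0727  0.2049] owl off now mm [-61.4 -36.4  -0.1] w -0.614 fit [-0.003 -0.713  0.11 ] stop at 11.0
[[0.246, -0.068, -0.001], [0.23, -0.057, -0.001], [0.213, -0.047, -0.001], [0.196, -0.038, -0.001], [0.179, -0.03, -0.001], [0.162, -0.024, -0.001], [0.145, -0.018, -0.001], [0.128, -0.014, -0.001], [0.111, -0.01, -0.001], [0.095, -0.008, -0.001]]
```

```bash
echo '[[4.525,-0.02]]' > log.json; sed -i 's/(p\[1\]+1.2)\/1.5/(p[1]+1.4)\/.6/' track.py
python3 track.py scene
```

```text
scene owl 73 [ 0.0043 -0.0793] r 0.0794 th -1.516
scene peg 28 r 0.1025 th -1.544
t 5.5 tcp [ 0.5946 -0.0726  0.2052] owl off now mm [11.3 -1.7  0.2] w -1.58 fit [-0.021 -1.681  0.11 ] stop at 19.8
[[-0.121, -0.048, 0.0], [-0.164, -0.077, 0.0], [-0.203, -0.112, 0.0], [-0.235, -0.153, 0.0], [-0.26, -0.197, -0.0], [-0.279, -0.245, -0.0], [-0.29, -0.294, -0.0], [-0.294, -0.344, -0.001], [-0.29, -0.394, -0.001], [-0.279, -0.442, -0.001]]
```

```bash
python3 -m inch '[{"slide":[-0.12,-0.05,0],"angular":[0,0,0],"claw":-1},{"slide":[-0.165,-0.075,0],"angular":[0,0,0],"claw":-1},{"slide":[-0.205,-0.11,0],"angular":[0,0,0],"claw":-1},{"slide":[-0.235,-0.155,0],"angular":[0,0,0],"claw":-1},{"slide":[-0.26,-0.195,0],"angular":[0,0,0],"claw":-1},{"slide":[-0.28,-0.245,0],"angular":[0,0,0],"claw":-1},{"slide":[-0.29,-0.295,0],"angular":[0,0,0],"claw":-1},{"slide":[-0.295,-0.345,0],"angular":[0,0,0],"claw":-1},{"slide":[-0.29,-0.395,0],"angular":[0,0,0],"claw":-1},{"slide":[-0.28,-0.44,0],"angular":[0,0,0],"claw":-1}]'
python3 track.py scene
```

```text
time: 6.5
position: [0.5044, 0.0208, 0.2038]
tool_rot: [3.122, 0.35, 0.0]
ft_force: [1.6, 0.5, -0.9]
grip_width: 0.004
grip_force: 0.0
scene owl 92 [-0.0825  0.0074] r 0.0828 th -3.231
scene peg 27 r 0.0986 th -3.154
t 6.55 tcp [0.5044 0.0232 0.2039] owl off now mm [ 1.9 -0.2 -1.1] w -1.502 fit [-0.011 -1.711  0.106] stop at 20.7
[[0.029, -0.074, -0.004], [0.059, -0.114, -0.004], [0.094, -0.148, -0.004], [0.134, -0.177, -0.004], [0.178, -0.199, -0.004], [0.223, -0.215, -0.004], [0.27, -0.224, -0.004], [0.318, -0.227, -0.004], [0.365, -0.222, -0.004], [0.411, -0.212, -0.004]]
```

```bash
python3 -m inch '[{"slide":[0.03,-0.075,0],"angular":[0,0,0],"claw":-1},{"slide":[0.06,-0.115,0],"angular":[0,0,0],"claw":-1},{"slide":[0.095,-0.15,0],"angular":[0,0,0],"claw":-1},{"slide":[0.135,-0.175,0],"angular":[0,0,0],"claw":-1},{"slide":[0.18,-0.2,0],"angular":[0,0,0],"claw":-1},{"slide":[0.225,-0.215,0],"angular":[0,0,0],"claw":-1},{"slide":[0.27,-0.225,0],"angular":[0,0,0],"claw":-1},{"slide":[0.32,-0.225,0],"angular":[0,0,0],"claw":-1},{"slide":[0.365,-0.22,0],"angular":[0,0,0],"claw":-1},{"slide":[0.41,-0.21,0],"angular":[0,0,0],"claw":-1}]'
python3 track.py scene
```

```text
time: 7.55
position: [0.5938, 0.0933, 0.2035]
tool_rot: [-3.122, -0.349, 0.001]
ft_force: [-1.0, 0.6, -0.0]
grip_width: 0.008
grip_force: 0.0
scene owl 84 [0.0041 0.0892] r 0.0893 th -4.759
t 7.6 tcp [0.5954 0.0927 0.2034] owl off now mm [-0.  -4.8 -1.6] w -1.421 fit [-0.004 -1.715  0.097] stop at 22.2
[[0.073, 0.014, -0.006], [0.111, 0.041, -0.006], [0.145, 0.073, -0.006], [0.174, 0.11, -0.006], [0.198, 0.149, -0.006], [0.216, 0.192, -0.006], [0.227, 0.236, -0.006], [0.233, 0.28, -0.006], [0.233, 0.325, -0.006], [0.227, 0.369, -0.006]]
```

```bash
python3 -m inch '[{"slide":[0.075,0.015,0],"angular":[0,0,0],"claw":-1},{"slide":[0.11,0.04,0],"angular":[0,0,0],"claw":-1},{"slide":[0.145,0.075,0],"angular":[0,0,0],"claw":-1},{"slide":[0.175,0.11,0],"angular":[0,0,0],"claw":-1},{"slide":[0.2,0.15,0],"angular":[0,0,0],"claw":-1},{"slide":[0.215,0.19,0],"angular":[0,0,0],"claw":-1},{"slide":[0.225,0.235,0],"angular":[0,0,0],"claw":-1},{"slide":[0.235,0.28,0],"angular":[0,0,0],"claw":-1},{"slide":[0.235,0.325,0],"angular":[0,0,0],"claw":-1},{"slide":[0.225,0.37,0],"angular":[0,0,0],"claw":-1}]'
python3 track.py scene
```

```text
time: 8.6
position: [0.6682, 0.0145, 0.2037]
tool_rot: [-3.122, -0.349, 0.0]
ft_force: [-0.3, -0.3, 0.4]
grip_width: 0.001
grip_force: 0.0
scene owl 58 [0.088  0.0164] r 0.0895 th -6.099
scene peg 28 r 0.1001 th -6.14
t 8.65 tcp [0.6683 0.0113 0.2035] owl off now mm [-2.4 -9.4 -1.5] w -1.283 fit [-0.005 -1.725  0.108] stop at 20.4
[[0.002, 0.032, -0.006], [-0.015, 0.071, -0.006], [-0.036, 0.108, -0.006], [-0.061, 0.141, -0.005], [-0.09, 0.17, -0.005], [-0.122, 0.196, -0.005], [-0.156, 0.217, -0.005], [-0.193, 0.234, -0.005], [-0.23, 0.247, -0.005], [-0.269, 0.255, -0.005]]
```

```bash
python3 -m inch '[{"slide":[0.0,0.03,0],"angular":[0,0,0],"claw":-1},{"slide":[-0.015,0.07,0],"angular":[0,0,0],"claw":-1},{"slide":[-0.035,0.11,0],"angular":[0,0,0],"claw":-1},{"slide":[-0.06,0.14,0],"angular":[0,0,0],"claw":-1},{"slide":[-0.09,0.17,0],"angular":[0,0,0],"claw":-1},{"slide":[-0.12,0.195,0],"angular":[0,0,0],"claw":-1},{"slide":[-0.155,0.215,0],"angular":[0,0,0],"claw":-1},{"slide":[-0.19,0.235,0],"angular":[0,0,0],"claw":-1},{"slide":[-0.23,0.245,0],"angular":[0,0,0],"claw":-1},{"slide":[-0.27,0.255,0],"angular":[0,0,0],"claw":-1}]'
python3 track.py scene
```

```text
time: 9.65
position: [0.6154, -0.0618, 0.2037]
tool_rot: [3.122, 0.35, -0.0]
ft_force: [0.3, -1.0, -0.0]
grip_width: 0.007
grip_force: 0.0
scene owl 91 [ 0.0338 -0.072 ] r 0.0795 th -7.415
scene peg 27 r 0.1026 th -7.432
t 9.7 tcp [ 0.6142 -0.0629  0.2038] owl off now mm [-3.   2.3 -1.2] w -1.171 fit [-0.005 -1.724  0.108] stop at 20.5
[[-0.053, 0.015, -0.005], [-0.091, 0.012, -0.005], [-0.129, 0.004, -0.005], [-0.164, -0.008, -0.005], [-0.199, -0.024, -0.005], [-0.23, -0.043, -0.005], [-0.26, -0.065, -0.005], [-0.286, -0.09, -0.005], [-0.31, -0.117, -0.005], [-0.33, -0.147, -0.005]]
```

```bash
python3 -m inch '[{"slide":[-0.055,0.015,0],"angular":[0,0,0],"claw":-1},{"slide":[-0.09,0.01,0],"angular":[0,0,0],"claw":-1},{"slide":[-0.13,0.005,0],"angular":[0,0,0],"claw":-1},{"slide":[-0.165,-0.01,0],"angular":[0,0,0],"claw":-1},{"slide":[-0.2,-0.025,0],"angular":[0,0,0],"claw":-1},{"slide":[-0.23,-0.045,0],"angular":[0,0,0],"claw":-1},{"slide":[-0.26,-0.065,0],"angular":[0,0,0],"claw":-1},{"slide":[-0.285,-0.09,0],"angular":[0,0,0],"claw":-1},{"slide":[-0.31,-0.115,0],"angular":[0,0,0],"claw":-1},{"slide":[-0.33,-0.145,0],"angular":[0,0,0],"claw":-1}]'
python3 track.py scene
```

```text
time: 10.7
position: [0.5272, -0.044, 0.2037]
tool_rot: [3.122, 0.349, 0.0]
ft_force: [0.2, 0.2, 0.4]
grip_width: 0.003
grip_force: 0.0
scene owl 89 [-0.0595 -0.0543] r 0.0806 th -8.685
scene peg 29 r 0.1009 th -8.624
t 10.75 tcp [ 0.5264 -0.0425  0.2038] owl off now mm [ 2.7  0.5 -1.2] w -1.083 fit [-0.011 -1.711  0.102] stop at 21.4
[[-0.035, -0.053, -0.005], [-0.045, -0.088, -0.005], [-0.051, -0.122, -0.005], [-0.054, -0.157, -0.005], [-0.053, -0.192, -0.005], [-0.048, -0.226, -0.005], [-0.04, -0.259, -0.005], [-0.029, -0.291, -0.005], [-0.015, -0.321, -0.005], [0.001, -0.35, -0.005]]
```

```bash
python3 -m inch '[{"slide":[-0.035,-0.055,0],"angular":[0,0,0],"claw":-1},{"slide":[-0.045,-0.09,0],"angular":[0,0,0],"claw":-1},{"slide":[-0.05,-0.12,0],"angular":[0,0,0],"claw":-1},{"slide":[-0.055,-0.155,0],"angular":[0,0,0],"claw":-1},{"slide":[-0.055,-0.19,0],"angular":[0,0,0],"claw":-1},{"slide":[-0.05,-0.225,0],"angular":[0,0,0],"claw":-1},{"slide":[-0.04,-0.26,0],"angular":[0,0,0],"claw":-1},{"slide":[-0.03,-0.29,0],"angular":[0,0,0],"claw":-1},{"slide":[-0.015,-0.32,0],"angular":[0,0,0],"claw":-1},{"slide":[0.0,-0.35,0],"angular":[0,0,0],"claw":-1}]'
python3 track.py scene
```

```text
time: 11.75
position: [0.5088, 0.0415, 0.2037]
tool_rot: [-3.122, -0.349, -0.0]
ft_force: [-0.1, -0.1, 0.2]
grip_width: 0.008
grip_force: 0.0
scene owl 94 [-0.0783  0.0315] r 0.0844 th -9.807
scene peg 29 r 0.0978 th -9.729
t 11.8 tcp [0.509  0.0433 0.2038] owl off now mm [ 1.  -1.3 -1.2] w -0.991 fit [-1.544 -1.614  0.099] stop at 21.8
[[0.03, -0.047, -0.005], [0.054, -0.07, -0.005], [0.079, -0.09, -0.005], [0.106, -0.107, -0.005], [0.134, -0.122, -0.004], [0.163, -0.134, -0.004], [0.193, -0.142, -0.004], [0.223, -0.149, -0.004], [0.253, -0.152, -0.004], [0.283, -0.153, -0.004]]
```

```bash
python3 -m inch '[{"slide":[0.03,-0.045,0],"angular":[0,0,0],"claw":-1},{"slide":[0.055,-0.07,0],"angular":[0,0,0],"claw":-1},{"slide":[0.08,-0.09,0],"angular":[0,0,0],"claw":-1},{"slide":[0.105,-0.105,0],"angular":[0,0,0],"claw":-1},{"slide":[0.135,-0.12,0],"angular":[0,0,0],"claw":-1},{"slide":[0.165,-0.135,0],"angular":[0,0,0],"claw":-1},{"slide":[0.195,-0.14,0],"angular":[0,0,0],"claw":-1},{"slide":[0.225,-0.15,0],"angular":[0,0,0],"claw":-1},{"slide":[0.255,-0.15,0],"angular":[0,0,0],"claw":-1},{"slide":[0.285,-0.155,0],"angular":[0,0,0],"claw":-1}]'
python3 track.py scene
```

```text
time: 12.8
position: [0.5701, 0.0943, 0.2036]
tool_rot: [3.122, 0.349, -0.0]
ft_force: [-0.2, -0.7, -0.1]
grip_width: 0.003
grip_force: 0.0
scene owl 102 [-0.0174  0.0852] r 0.087 th -10.794
t 12.85 tcp [0.571  0.0948 0.2037] owl off now mm [-1.6 -2.  -1.3] w -0.919 fit [-3.208 -1.486  0.09 ] stop at 23.0
[[0.057, -0.0, -0.005], [0.086, 0.007, -0.005], [0.114, 0.017, -0.005], [0.141, 0.029, -0.005], [0.167, 0.044, -0.005], [0.191, 0.06, -0.005], [0.213, 0.078, -0.005], [0.234, 0.098, -0.005], [0.252, 0.119, -0.005], [0.269, 0.142, -0.005]]
```

```bash
python3 -m inch '[{"slide":[0.055,0.0,0],"angular":[0,0,0],"claw":-1},{"slide":[0.085,0.005,0],"angular":[0,0,0],"claw":-1},{"slide":[0.115,0.015,0],"angular":[0,0,0],"claw":-1},{"slide":[0.14,0.03,0],"angular":[0,0,0],"claw":-1},{"slide":[0.165,0.045,0],"angular":[0,0,0],"claw":-1},{"slide":[0.19,0.06,0],"angular":[0,0,0],"claw":-1},{"slide":[0.21,0.08,0],"angular":[0,0,0],"claw":-1},{"slide":[0.23,0.1,0],"angular":[0,0,0],"claw":-1},{"slide":[0.25,0.12,0],"angular":[0,0,0],"claw":-1},{"slide":[0.265,0.14,0],"angular":[0,0,0],"claw":-1}]'
python3 track.py scene
```

```text
time: 13.85
position: [0.6423, 0.0744, 0.2037]
tool_rot: [3.122, 0.349, -0.0]
ft_force: [0.9, 1.0, 0.5]
grip_width: 0.003
grip_force: 0.0
scene owl 65 [0.058  0.0701] r 0.091 th -11.687
scene peg 28 r 0.098 th -11.69
t 13.9 tcp [0.643  0.0733 0.2035] owl off now mm [-0.7 -2.4 -1.5] w -0.829 fit [-4.737 -1.38   0.087] stop at 23.3
[[0.028, 0.029, -0.006], [0.039, 0.054, -0.006], [0.048, 0.079, -0.006], [0.056, 0.105, -0.006], [0.061, 0.131, -0.006], [0.064, 0.156, -0.006], [0.065, 0.182, -0.006], [0.064, 0.208, -0.006], [0.062, 0.233, -0.006], [0.057, 0.257, -0.006]]
```

```bash
python3 -m inch '[{"slide":[0.025,0.03,0],"angular":[0,0,0],"claw":-1},{"slide":[0.04,0.055,0],"angular":[0,0,0],"claw":-1},{"slide":[0.05,0.08,0],"angular":[0,0,0],"claw":-1},{"slide":[0.055,0.105,0],"angular":[0,0,0],"claw":-1},{"slide":[0.06,0.13,0],"angular":[0,0,0],"claw":-1},{"slide":[0.065,0.155,0],"angular":[0,0,0],"claw":-1},{"slide":[0.065,0.18,0],"angular":[0,0,0],"claw":-1},{"slide":[0.065,0.205,0],"angular":[0,0,0],"claw":-1},{"slide":[0.06,0.23,0],"angular":[0,0,0],"claw":-1},{"slide":[0.055,0.255,0],"angular":[0,0,0],"claw":-1}]'
python3 track.py scene
```

```text
time: 14.9
position: [0.6692, 0.0152, 0.2037]
tool_rot: [3.122, 0.349, -0.0]
ft_force: [-0.2, 0.4, 0.2]
grip_width: 0.002
grip_force: 0.0
scene owl 57 [0.0885 0.0116] r 0.0893 th -12.436
scene peg 26 r 0.1002 th -12.494
t 14.95 tcp [0.6694 0.0135 0.2037] owl off now mm [-1.5 -5.1 -1.3] w -0.701 fit [-6.106 -1.319  0.098] stop at 22.0
[[0.002, 0.018, -0.005], [-0.005, 0.04, -0.005], [-0.013, 0.061, -0.005], [-0.022, 0.081, -0.005], [-0.033, 0.1, -0.005], [-0.044, 0.118, -0.005], [-0.057, 0.135, -0.005], [-0.07, 0.151, -0.005], [-0.084, 0.166, -0.005], [-0.099, 0.18, -0.005]]
```

```bash
python3 -m inch '[{"slide":[0.0,0.02,0],"angular":[0,0,0],"claw":-1},{"slide":[-0.005,0.04,0],"angular":[0,0,0],"claw":-1},{"slide":[-0.015,0.06,0],"angular":[0,0,0],"claw":-1},{"slide":[-0.02,0.08,0],"angular":[0,0,0],"claw":-1},{"slide":[-0.035,0.1,0],"angular":[0,0,0],"claw":-1},{"slide":[-0.045,0.12,0],"angular":[0,0,0],"claw":-1},{"slide":[-0.055,0.135,0],"angular":[0,0,0],"claw":-1},{"slide":[-0.07,0.15,0],"angular":[0,0,0],"claw":-1},{"slide":[-0.085,0.165,0],"angular":[0,0,0],"claw":-1},{"slide":[-0.1,0.18,0],"angular":[0,0,0],"claw":-1}]'
python3 track.py scene
```

```text
time: 15.95
position: [0.6545, -0.0339, 0.2038]
tool_rot: [3.122, 0.349, -0.0]
ft_force: [-0.8, -0.4, -0.1]
grip_width: 0.003
grip_force: 0.0
scene owl 63 [ 0.0729 -0.0433] r 0.0848 th -13.102
scene peg 26 r 0.1019 th -13.181
t 16.0 tcp [ 0.6543 -0.0352  0.2037] owl off now mm [-1.9 -0.8 -1.3] w -0.585 fit [-7.419 -1.231  0.103] stop at 21.7
[[-0.016, 0.019, -0.005], [-0.031, 0.03, -0.005], [-0.046, 0.04, -0.005], [-0.062, 0.049, -0.005], [-0.078, 0.057, -0.005], [-0.094, 0.064, -0.005], [-0.11, 0.07, -0.005], [-0.126, 0.075, -0.005], [-0.142, 0.079, -0.005], [-0.158, 0.082, -0.005]]
```

```bash
python3 -m inch '[{"slide":[-0.015,0.02,0],"angular":[0,0,0],"claw":-1},{"slide":[-0.03,0.03,0],"angular":[0,0,0],"claw":-1},{"slide":[-0.045,0.04,0],"angular":[0,0,0],"claw":-1},{"slide":[-0.06,0.05,0],"angular":[0,0,0],"claw":-1},{"slide":[-0.08,0.055,0],"angular":[0,0,0],"claw":-1},{"slide":[-0.095,0.065,0],"angular":[0,0,0],"claw":-1},{"slide":[-0.11,0.07,0],"angular":[0,0,0],"claw":-1},{"slide":[-0.125,0.075,0],"angular":[0,0,0],"claw":-1},{"slide":[-0.14,0.08,0],"angular":[0,0,0],"claw":-1},{"slide":[-0.16,0.08,0],"angular":[0,0,0],"claw":-1}]'
python3 track.py scene
```

```text
time: 17.0
position: [0.62, -0.0622, 0.2037]
tool_rot: [3.122, 0.349, 0.0]
ft_force: [0.0, -0.1, 0.4]
grip_width: 0.007
grip_force: 0.0
scene owl 66 [ 0.0337 -0.0741] r 0.0814 th -13.71
scene peg 27 r 0.1025 th -13.772
t 17.05 tcp [ 0.6193 -0.0624  0.2037] owl off now mm [ 1.1  2.4 -1.3] w -0.492 fit [-8.654 -1.118  0.099] stop at 22.0
[[-0.032, 0.012, -0.005], [-0.048, 0.013, -0.005], [-0.063, 0.013, -0.005], [-0.078, 0.013, -0.005], [-0.093, 0.011, -0.005], [-0.107, 0.01, -0.005], [-0.121, 0.008, -0.005], [-0.135, 0.005, -0.005], [-0.148, 0.002, -0.005], [-0.16, -0.002, -0.005]]
```

```bash
python3 -m inch '[{"slide":[-0.03,0.01,0],"angular":[0,0,0],"claw":-1},{"slide":[-0.05,0.015,0],"angular":[0,0,0],"claw":-1},{"slide":[-0.065,0.015,0],"angular":[0,0,0],"claw":-1},{"slide":[-0.08,0.015,0],"angular":[0,0,0],"claw":-1},{"slide":[-0.095,0.01,0],"angular":[0,0,0],"claw":-1},{"slide":[-0.105,0.01,0],"angular":[0,0,0],"claw":-1},{"slide":[-0.12,0.01,0],"angular":[0,0,0],"claw":-1},{"slide":[-0.135,0.005,0],"angular":[0,0,0],"claw":-1},{"slide":[-0.15,0.0,0],"angular":[0,0,0],"claw":-1},{"slide":[-0.16,0.0,0],"angular":[0,0,0],"claw":-1}]'
python3 track.py scene
```

```text
time: 18.05
position: [0.5809, -0.0705, 0.2038]
tool_rot: [3.122, 0.35, -0.0]
ft_force: [0.1, 0.5, -0.4]
grip_width: 0.002
grip_force: 0.0
scene owl 74 [-0.0094 -0.0792] r 0.0798 th -14.255
scene peg 30 r 0.102 th -14.255
t 18.1 tcp [ 0.5806 -0.0709  0.2038] owl off now mm [ 4.4 -0.5 -1.2] w -0.415 fit [-9.779 -1.001  0.093] stop at 22.5
[[-0.037, -0.014, -0.005], [-0.049, -0.019, -0.005], [-0.06, -0.025, -0.005], [-0.071, -0.031, -0.005], [-0.082, -0.037, -0.005], [-0.092, -0.044, -0.005], [-0.101, -0.051, -0.005], [-0.11, -0.057, -0.005], [-0.119, -0.064, -0.005], [-0.127, -0.071, -0.005]]
```

```bash
python3 -m inch '[{"slide":[-0.035,-0.015,0],"angular":[0,0,0],"claw":-1},{"slide":[-0.05,-0.02,0],"angular":[0,0,0],"claw":-1},{"slide":[-0.06,-0.025,0],"angular":[0,0,0],"claw":-1},{"slide":[-0.07,-0.03,0],"angular":[0,0,0],"claw":-1},{"slide":[-0.08,-0.035,0],"angular":[0,0,0],"claw":-1},{"slide":[-0.09,-0.045,0],"angular":[0,0,0],"claw":-1},{"slide":[-0.1,-0.05,0],"angular":[0,0,0],"claw":-1},{"slide":[-0.11,-0.055,0],"angular":[0,0,0],"claw":-1},{"slide":[-0.12,-0.065,0],"angular":[0,0,0],"claw":-1},{"slide":[-0.125,-0.07,0],"angular":[0,0,0],"claw":-1}]'
python3 track.py scene
```

```text
time: 19.1
position: [0.5466, -0.0604, 0.2038]
tool_rot: [3.122, 0.349, -0.0]
ft_force: [-0.1, 0.2, -0.1]
grip_width: 0.008
grip_force: 0.0
scene owl 90 [-0.0416 -0.0676] r 0.0794 th -14.689
scene peg 28 r 0.1015 th -14.638
t 19.15 tcp [ 0.5465 -0.0603  0.2038] owl off now mm [ 3.2 -1.2 -1.2] w -0.341 fit [-10.795  -0.885   0.086] stop at 23.0
[[-0.024, -0.02, -0.005], [-0.031, -0.028, -0.005], [-0.038, -0.036, -0.005], [-0.044, -0.044, -0.005], [-0.05, -0.051, -0.005], [-0.056, -0.059, -0.005], [-0.061, -0.067, -0.005], [-0.066, -0.075, -0.005], [-0.071, -0.082, -0.005], [-0.075, -0.089, -0.005]]
```

```bash
python3 -m inch '[{"slide":[-0.025,-0.02,0],"angular":[0,0,0],"claw":-1},{"slide":[-0.03,-0.03,0],"angular":[0,0,0],"claw":-1},{"slide":[-0.04,-0.035,0],"angular":[0,0,0],"claw":-1},{"slide":[-0.045,-0.045,0],"angular":[0,0,0],"claw":-1},{"slide":[-0.05,-0.05,0],"angular":[0,0,0],"claw":-1},{"slide":[-0.055,-0.06,0],"angular":[0,0,0],"claw":-1},{"slide":[-0.06,-0.065,0],"angular":[0,0,0],"claw":-1},{"slide":[-0.065,-0.075,0],"angular":[0,0,0],"claw":-1},{"slide":[-0.07,-0.08,0],"angular":[0,0,0],"claw":-1},{"slide":[-0.075,-0.09,0],"angular":[0,0,0],"claw":-1}]'
python3 track.py scene
```

```text
time: 20.15
position: [0.5235, -0.0429, 0.2037]
tool_rot: [3.122, 0.349, -0.0]
ft_force: [0.1, -0.5, -0.3]
grip_width: 0.005
grip_force: 0.0
scene owl 89 [-0.0608 -0.0521] r 0.08 th -14.999
scene peg 29 r 0.1006 th -14.933
t 20.2 tcp [ 0.5233 -0.0423  0.2037] owl off now mm [-0.2  0.5 -1.3] w -0.251 fit [-11.679  -0.793   0.086] stop at 23.1
[[-0.006, -0.009, -0.005], [-0.009, -0.016, -0.005], [-0.012, -0.023, -0.005], [-0.015, -0.03, -0.005], [-0.018, -0.036, -0.005], [-0.02, -0.042, -0.005], [-0.022, -0.048, -0.005], [-0.024, -0.054, -0.005], [-0.026, -0.059, -0.005], [-0.027, -0.064, -0.005]]
```

```bash
python3 -m inch '[{"slide":[-0.005,-0.01,0],"angular":[0,0,0],"claw":-1},{"slide":[-0.01,-0.015,0],"angular":[0,0,0],"claw":-1},{"slide":[-0.01,-0.025,0],"angular":[0,0,0],"claw":-1},{"slide":[-0.015,-0.03,0],"angular":[0,0,0],"claw":-1},{"slide":[-0.02,-0.035,0],"angular":[0,0,0],"claw":-1},{"slide":[-0.02,-0.04,0],"angular":[0,0,0],"claw":-1},{"slide":[-0.02,-0.045,0],"angular":[0,0,0],"claw":-1},{"slide":[-0.025,-0.05,0],"angular":[0,0,0],"claw":-1},{"slide":[-0.025,-0.055,0],"angular":[0,0,0],"claw":-1},{"slide":[-0.025,-0.06,0],"angular":[0,0,0],"claw":-1}]'
python3 track.py scene
```

```text
time: 21.2
position: [0.5142, -0.0295, 0.2037]
tool_rot: [3.122, 0.349, 0.0]
ft_force: [-0.1, 0.8, 0.1]
grip_width: 0.006
grip_force: 0.0
scene owl 88 [-0.0713 -0.0388] r 0.0812 th -15.21
scene peg 28 r 0.1001 th -15.133
t 21.25 tcp [ 0.5142 -0.0293  0.2037] owl off now mm [ 0.6 -0.1 -1.3] w -0.15 fit [-12.451  -0.714   0.089] stop at 22.9
[[-0.004, -0.008, -0.005], [-0.006, -0.012, -0.005], [-0.007, -0.016, -0.005], [-0.008, -0.02, -0.005], [-0.008, -0.023, -0.005], [-0.009, -0.026, -0.005], [-0.01, -0.029, -0.005], [-0.01, -0.031, -0.005], [-0.011, -0.033, -0.005], [-0.011, -0.035, -0.005]]
```

```bash
python3 -m inch '[{"slide":[-0.005,-0.01,0],"angular":[0,0,0],"claw":-1},{"slide":[-0.005,-0.01,0],"angular":[0,0,0],"claw":-1},{"slide":[-0.005,-0.015,0],"angular":[0,0,0],"claw":-1},{"slide":[-0.01,-0.02,0],"angular":[0,0,0],"claw":-1},{"slide":[-0.01,-0.025,0],"angular":[0,0,0],"claw":-1},{"slide":[-0.01,-0.025,0],"angular":[0,0,0],"claw":-1},{"slide":[-0.01,-0.03,0],"angular":[0,0,0],"claw":-1},{"slide":[-0.01,-0.03,0],"angular":[0,0,0],"claw":-1},{"slide":[-0.01,-0.03,0],"angular":[0,0,0],"claw":-1},{"slide":[-0.01,-0.035,0],"angular":[0,0,0],"claw":-1}]'
python3 track.py scene
```

```text
time: 22.25
position: [0.5099, -0.0218, 0.2037]
tool_rot: [3.122, 0.349, -0.0]
ft_force: [1.1, 0.4, -0.4]
grip_width: 0.006
grip_force: 0.0
scene owl 93 [-0.0741 -0.0323] r 0.0808 th -15.297
scene peg 29 r 0.0996 th -15.223
t 22.3 tcp [ 0.5098 -0.0214  0.2037] owl off now mm [-0.5  1.5 -1.3] w -0.04 fit [-13.132  -0.636   0.095] stop at 22.7
[[0.0, 0.005, -0.005], [-0.0, 0.004, -0.005], [-0.0, 0.004, -0.005], [-0.0, 0.004, -0.005], [-0.0, 0.004, -0.005], [-0.0, 0.004, -0.005], [-0.0, 0.004, -0.005], [-0.0, 0.004, -0.005], [-0.0, 0.004, -0.005], [-0.0, 0.004, -0.005]]
```

Nearly at rest; hold here and confirm that it has stopped.

```bash
python3 -m inch '[{"slide":[0,0,0],"angular":[0,0,0],"claw":-1},{"slide":[0,0,0],"angular":[0,0,0],"claw":-1},{"slide":[0,0,0],"angular":[0,0,0],"claw":-1},{"slide":[0,0,0],"angular":[0,0,0],"claw":-1},{"slide":[0,0,0],"angular":[0,0,0],"claw":-1},{"slide":[0,0,0],"angular":[0,0,0],"claw":-1},{"slide":[0,0,0],"angular":[0,0,0],"claw":-1},{"slide":[0,0,0],"angular":[0,0,0],"claw":-1},{"slide":[0,0,0],"angular":[0,0,0],"claw":-1},{"slide":[0,0,0],"angular":[0,0,0],"claw":-1}]'
python3 track.py scene
python3 -m inch '[{"slide":[0,0,0],"angular":[0,0,0],"claw":-1},{"slide":[0,0,0],"angular":[0,0,0],"claw":-1},{"slide":[0,0,0],"angular":[0,0,0],"claw":-1},{"slide":[0,0,0],"angular":[0,0,0],"claw":-1},{"slide":[0,0,0],"angular":[0,0,0],"claw":-1},{"slide":[0,0,0],"angular":[0,0,0],"claw":-1},{"slide":[0,0,0],"angular":[0,0,0],"claw":-1},{"slide":[0,0,0],"angular":[0,0,0],"claw":-1},{"slide":[0,0,0],"angular":[0,0,0],"claw":-1},{"slide":[0,0,0],"angular":[0,0,0],"claw":-1}]' >/dev/null
python3 track.py scene
python3 -c "
from h import *
im=ctrl.get_image('scene');cv2.imwrite('pics/end.png',cv2.resize(im['color'][120:290,160:330],None,fx=3,fy=3)[:,:,::-1])"
```

```text
time: 23.3
position: [0.5098, -0.0216, 0.2037]
tool_rot: [3.122, 0.349, -0.0]
ft_force: [0.1, 0.6, -0.9]
grip_width: 0.004
grip_force: 0.0
scene owl 93 [-0.075 -0.031] r 0.0811 th -15.316
scene peg 30 r 0.0998 th -15.24
t 23.35 tcp [ 0.5098 -0.0216  0.2037] owl off now mm [-0.1  0.6 -1.3] w 0.0 fit [-13.736  -0.544   0.097] stop at 22.6
[[-0.0, 0.003, -0.005], [-0.0, 0.003, -0.005], [-0.0, 0.003, -0.005], [-0.0, 0.003, -0.005], [-0.0, 0.003, -0.005], [-0.0, 0.003, -0.005], [-0.0, 0.003, -0.005], [-0.0, 0.003, -0.005], [-0.0, 0.003, -0.005], [-0.0, 0.003, -0.005]]
scene owl 86 [-0.0754 -0.0309] r 0.0815 th -15.318
scene peg 30 r 0.1002 th -15.241
t 24.4 tcp [ 0.5098 -0.0217  0.2037] owl off now mm [-0.   0.4 -1.3] w 0.0 fit [-14.248  -0.448   0.098] stop at 22.6
[[-0.0, 0.002, -0.005], [-0.0, 0.002, -0.005], [-0.0, 0.002, -0.005], [-0.0, 0.002, -0.005], [-0.0, 0.002, -0.005], [-0.0, 0.002, -0.005], [-0.0, 0.002, -0.005], [-0.0, 0.002, -0.005], [-0.0, 0.002, -0.005], [-0.0, 0.002, -0.005]]
```

View pics/end.png

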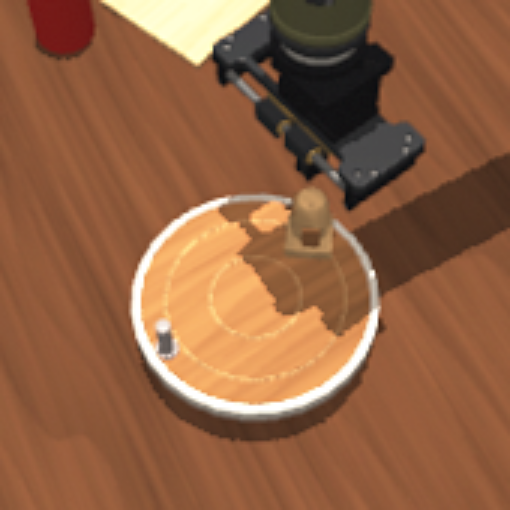

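The turntable is at rest. The owl stands upright at about (310,220) with the shut gripper right above it, and the peg is at (165,338).

```bash
python3 -c "
from bench import ctrl
print(ctrl.close_job())"
```

```text
the job is handed in; nothing more can be done
None
```

The job is handed in: I pushed the peg once, the turntable coasted clockwise at about 1.6 rad/s (one turn in four seconds) and stopped by itself about 18 s later, and from about a second after the push the gripper rode some 60 mm above the owl's head, usually within 10 mm sideways at each check; it finished still above the upright owl.

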